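# Dispense one battery into the tray

## Robot

A 6-joint arm with a two-finger parallel gripper is mounted at the origin on a cart in front of the work surface, level with it; the furniture and walls round the work are solid. World frame = base frame: x ahead of the robot, y to its left, z up, the work surface at z = 0. Lengths are in m, angles in rad, forces in N, time in s.
With the tool pointing down it reaches from about 0.325 to 0.75 m from the base axis. Payload 7.6 kg.
Tool frame: the origin (TCP) lies midway between the tips of the shut fingers; the grasp point (between the pads) lies 19 mm behind it (bot.grip_point_offset is the z of the grasp point in the tool frame, in m); z points along the fingers, x is the direction in which the jaws open and shut, and the axes are right-handed (so a half turn about z gives the same grasp; the last joint's range is limited). The gripper opens to 85 mm and grips with 20 to 120 N. Pads are 22 mm wide; open, the fingers measure 114 mm over their backs; the gripper's body (76 mm by 85 mm) begins 54 mm behind the grasp point. The pads swing forward as they close: fully open they stand 13 mm farther back than shut.
Start: joints at [-1.185, 0.052, 1.401, -0, 1.689, -0.07], TCP at [0.231, -0.471, 0.231] pointing down, gripper open.
Joint ranges: [-2.9, 2.9], [-0.91, 2.17], [0.12, 2.37], [-1.06, 4.2], [0.26, 2.73], [-2.93, 2.93]. Speed limits (rad/s): [2.57, 2.57, 3.01, 3.14, 3.14, 3.14].

## Interface

Orientations are given as a unit quaternion [w, x, y, z].
In Python, from station import bot gives the robot as it stands. The module is installed in compiled form; this text tells all that it offers.
- The arm moves only by the shell command python3 -m creep 'ROWS' [FORCE]. ROWS is JSON, a list that holds one entry, the list of rows, each a list of 7 numbers: the finger opening in m, from 0 to 0.0854, then the shift along the tool's x, y, z in m, then the turn, a rotation vector about the tool's x, y, z in rad. A call has 1 to 10 rows; each row is the pose to reach, as a shift and turn from the pose commanded when the call began, along the tool's axes at that moment; what a row does not reach only later rows make up. A row lasts 1/10 s, in which the tool goes at most 50 mm and 8.59 degrees, less where a joint would pass 70% of its speed; a pose out of reach is approached as far as the arm can. A call with a gripper value outside its range is refused whole. The fingers move at their own pace and stop on an object; FORCE is the grip in N (left out, the last holds). Time passes only in rows, so rows that repeat a pose let the fingers close. It gives the time, the measured TCP pose, the force and the opening at its end, in the units of the state.
- bot.sense(): the state, without advancing time (a new reading comes with each control period).
- bot.get_image(name): name is "scene" or "top" or "wrist"; returns a dict with "pixels" (420x560x3 uint8, red, green, blue), "z_map" (420x560 float32, m along the optical axis (not along the pixel's ray), 0 where there is no reading), "K" (3x3 intrinsics, pixels), "rvec" (rotation vector, rad) and "tvec" (3), from world to camera coordinates, as OpenCV has them; the wrist camera has in their place "T_tool_cam" (4x4, takes a point from camera to tool coordinates, whose origin is the TCP and whose axes are the tool frame's). Camera axes: x right, y down, z forward; pixel columns grow to the right and rows downward; lengths in m; the calibration is good to about 2 mm. The wrist camera is an equidistant fisheye: a pixel r from the principal point sees the ray r / f radians off the axis. A picture is of the moment at which its call begins: read the wrist's pose just before it.
- bot.hand_in(): hands the job in, once; it reports no verdict.
The state is a dict: "time_s": time; "q": joint angles; "qd": joint speeds; "joint_torque": joint torques, N m; "position": TCP position; "tcp_rot": TCP orientation; "force": force on the tool from outside, world axes, zero at the start; "ft_torque": the same for the moment, N m; "gripper_width": opening from 0.0 (shut) to 1.0 (fully open).
Only numpy, scipy, OpenCV 4.12 (cv2) and the standard library are available. Lean on these libraries where they do the work, as an engineer would, in place of code of your own. Each camera call takes 0.05 s, during which the arm holds its last target.

## Task

Get one battery out of the desk dispenser: swing its gate arm round until it lies in line with the chute, pointing away from the magazine, then push the thumb plate all the way in once and let it spring back, so that one battery rolls down the chute into the wooden tray. Only one battery may come out, the gate stays open, and the other things on the desk are left alone.

Things in the scene. Friction and masses are not known exactly. Their poses are not given: they have to be found in the camera images.
- dispenser: Grey plastic battery dispenser fixed to the desk. Origin on the mat under the middle of the cell magazine; +y is the way batteries leave. In mm: magazine x -33..33, y -13..13, top 78 high, three AA cells lying along x stacked in it (top cell reaches 84); housing behind it y -47..-9, 64 high; foot plate x -47..47, y -86..43; chute y 17..57 sloping from z 43 to 28, ending above the tray.
- plunger (a joint): Sprung plunger, slides along the dispenser's +y: 0 m at rest, 0.022 m pushed fully home; about 3 N to start, 8 N at the end. It pushes the lowest cell out of the magazine; with the gate across the chute the cell is held back behind it.
- thumb_plate (a point): Middle of the outer (-y) face of the plunger's white upright thumb plate, 80 mm above the desk. The plate is 48 mm wide along x, 9 mm thick, from 30 to 92 mm high. Moves with the plunger; at rest it lies at x 0, y -78 mm in the dispenser frame. The point's axes are the dispenser's axes. Push it along +y.
- gate (a joint): Angle of the white gate arm, rad, anticlockwise from above about a vertical pivot with stiff friction (it stays where it is left). 0: the arm lies across the chute along the dispenser's +x (shut). 1.57: in line with the chute along the dispenser's +y (the wanted opening). It can be overturned to 2.4.
- gate_pivot (a point): Point on the gate's pivot axis, at x -38, y 24, z 50 mm in the dispenser frame.
- gate_grip (a point): Grip point on the gate's upright round handle at the free end of the arm, 96 mm from the pivot, 102 mm above the desk. The handle is 13 to 15 mm in diameter and stands from 53 to 114 mm above the desk. The arm is 6 mm thick, 53 to 64 mm above the desk.
- wood_tray: Loose square wooden tray, 82 x 86 x 20 mm, standing under the end of the chute (origin under its centre, about y 90 mm in the dispenser frame). It catches the battery.
- battery_1_mid (a point): Middle of the lowest AA cell in the magazine (14 mm diameter, 50 mm long), the one to be dispensed.
- battery_2_mid (a point): Middle of the second cell in the magazine, which must stay inside.
- battery_4_mid (a point): Middle of the top cell in the magazine, which must stay inside.
- battery_1: The lowest AA cell itself; origin at the centre of one end, z along the cell.
- mouse: Black computer mouse, 120 x 59 x 39 mm, bystander. Origin under its centre.
- earbud_case: White earbud case, 47 x 58 x 25 mm, bystander near the dispenser. Origin under its centre.
- led_remote: Flat white remote, 86 x 40 x 8 mm, bystander near the dispenser. Origin under its centre.
- usb_stick: Grey USB stick, 57 x 18 x 8 mm, bystander. Origin under its centre.
There are look-alikes about, which are no part of the job. What is shaped like the dispenser but turquoise is not meant.

How it is judged:
On the way, in this order (a step that is already met when the one before it is completed fails the run):
1. the gate arm is in line with the chute (within 0.2 rad) (value of joint gate between 1.37 and 1.77 rad), for 0.2 s.
2. the plunger is pushed fully home (20 of its 22 mm) with the gate in line (all of step 1 and value of joint plunger above 0.02 m), for 0.05 s.
At the end, for the whole second after the job is handed in: The gate arm is still in line with the chute (within 0.2 rad), the plunger has sprung back (within 3 mm of rest), the lowest battery lies at rest inside the upright wooden tray, and the other two batteries are still inside the magazine (within 10 mm of its middle) (all of step 1 and value of joint plunger below 0.003 m and x of battery_1_mid in the frame of wood_tray between -0.041 and 0.041 m and y of battery_1_mid in the frame of wood_tray between -0.043 and 0.043 m and height (world z) of battery_1_mid below 0.024 m and linear speed of battery_1 below 0.02 m/s and angle between wood_tray's own z axis and vertical below 0.1 rad and horizontal distance between each of battery_2_mid, battery_4_mid and dispenser below 0.01 m and height (world z) of battery_2_mid below 0.07 m and height (world z) of battery_4_mid below 0.08 m); the robot touches nothing.
It fails at once if the mouse, earbud case, remote or USB stick is moved by more than 25 mm (distance of any of mouse, earbud_case, led_remote, usb_stick from where it was at the start of the episode above 0.025 m).
It fails at once if a second battery comes out of the magazine (horizontal distance between any of battery_2_mid, battery_4_mid and dispenser above 0.025 m).
It also fails if it takes over 54 s, if anything falls off the work surface, if the arm or the gripper's body presses on something with over 40 N, if the wrist force passes 120 N, or if a joint passes its speed limit or range.

## Working session

There is one attempt and no reset: what is moved stays moved. The work goes in short steps, Python scripts to look and compute and a shell command to move; the robot and the scene stay as the last step left them, time stands still between calls to the robot, and variables do not carry over. Pictures are saved under pics/ and viewed, and the job is handed in when it is done.

```bash
mkdir -p pics
cat > h.py <<'E'
import numpy as np, cv2
from station import bot
from scipy.spatial.transform import Rotation as R
def save(n,f):
    d=bot.get_image(n); cv2.imwrite(f,cv2.cvtColor(d["pixels"],cv2.COLOR_RGB2BGR)); np.savez(f[:-4]+'.npz',**d); return d
def cam(d):
    Rm=cv2.Rodrigues(np.array(d["rvec"],float))[0]; return Rm,np.array(d["tvec"],float).ravel()
def onplane(d,u,v,z):
    Rm,t=cam(d); r=Rm.T@(np.linalg.inv(d["K"])@[u,v,1]); o=-Rm.T@t; return o+r*(z-o[2])/r[2]
def pt(d,u,v):
    Rm,t=cam(d); zz=d["z_map"][v,u]; return Rm.T@(np.linalg.inv(d["K"])@[u,v,1]*zz-t)
def cloud(d):
    Rm,t=cam(d); h,w=d["z_map"].shape; U,V=np.meshgrid(np.arange(w),np.arange(h))
    P=np.stack([U,V,np.ones_like(U)],-1)@np.linalg.inv(d["K"]).T*d["z_map"][...,None]
    return (P-t)@Rm
E
python3 - <<'E'
from h import *
for n in ("scene","top"):
    d=save(n,f"pics/{n}0.png"); Rm,t=cam(d); print(n,-Rm.T@t,d["K"].tolist())
print(bot.sense())
E
```

```text
scene [-0.4201792  -0.82939076  0.76315922] [[465.4717384553022, 0.0, 275.22959790608735], [0.0, 465.4717384553022, 214.64132132706501], [0.0, 0.0, 1.0]]
top [ 0.34528107 -0.02143342  1.36329859] [[410.0608289606568, 0.0, 285.8145721647573], [0.0, 410.0608289606568, 214.67777561832898], [0.0, 0.0, 1.0]]
{'time_s': 0.1, 'q': array([-1.18527089e+00,  5.27823849e-02,  1.40161577e+00,  1.85384508e-05,
        1.68860421e+00, -7.03207248e-02]), 'qd': array([-0.00036021, -0.00154749, -0.00318108, -0.00011112, -0.00024752,
       -0.00067159]), 'joint_torque': array([ 4.73508771e-04, -3.82581496e+01, -3.60987139e+01, -1.20520881e-04,
        4.74294968e-03, -4.08122423e-05]), 'position': array([ 0.23103163, -0.47113636,  0.23055589]), 'tcp_rot': array([-4.21455062e-04,  8.48593973e-01, -5.29044205e-01, -5.65048221e-04]), 'force': array([0.40944351, 0.31498567, 0.14686268]), 'ft_torque': array([-0.01991649, -0.00071274, -0.00425164]), 'gripper_width': 0.9999231699579869}
```

View pics/scene0.png

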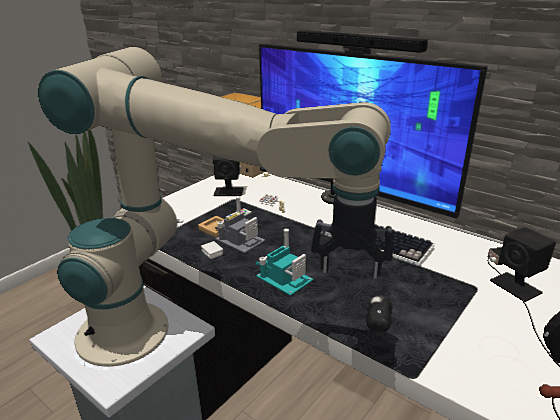

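View pics/top0.png

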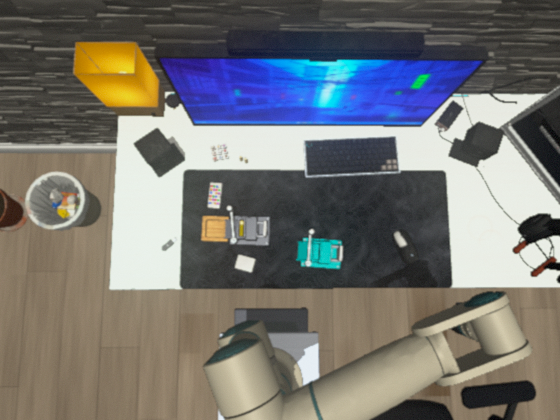

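Run:
```python
from h import *
d=dict(np.load("pics/top0.npz")); Rm,t=cam(d); print(np.round(Rm,3))
C=cloud(d)
for u,v in [(214,229),(203,229),(225,229),(231,211),(234,241),(232,225),(265,230),(250,230),(240,230),(245,263),(215,195),(168,244),(310,233),(308,262)]:
    print((u,v),np.round(C[v,u],3),np.round(onplane(d,u,v,0.0),3))
im=cv2.cvtColor(d["pixels"],cv2.COLOR_RGB2BGR)[180:290,150:300]
cv2.imwrite("pics/top0c.png",cv2.resize(im,None,fx=5,fy=5,interpolation=cv2.INTER_CUBIC))
s=dict(np.load("pics/scene0.npz"))
im=cv2.cvtColor(s["pixels"],cv2.COLOR_RGB2BGR)[180:290,170:300]
cv2.imwrite("pics/sc0c.png",cv2.resize(im,None,fx=5,fy=5,interpolation=cv2.INTER_CUBIC))
```

```text
[[-0.004 -1.     0.025]
 [-0.99   0.001 -0.138]
 [ 0.138 -0.025 -0.99 ]]
(214, 229) [0.487 0.183 0.007] [0.488 0.184 0.   ]
(203, 229) [0.485 0.216 0.024] [0.488 0.22  0.   ]
(225, 229) [0.485 0.144 0.029] [0.488 0.147 0.   ]
(231, 211) [0.537 0.12  0.071] [0.548 0.128 0.   ]
(234, 241) [0.442 0.11  0.067] [0.447 0.117 0.   ]
(232, 225) [0.494 0.118 0.06 ] [0.501 0.124 0.   ]
(265, 230) [0.475 0.012 0.093] [0.484 0.014 0.   ]
(250, 230) [0.477 0.06  0.066] [0.484 0.064 0.   ]
(240, 230) [0.475 0.09  0.087] [0.484 0.097 0.   ]
(245, 263) [0.374 0.077 0.028] [0.375 0.08  0.   ]
(215, 195) [0.6   0.181 0.012] [0.603 0.183 0.   ]
(168, 244) [0.438 0.333 0.002] [0.438 0.334 0.   ]
(310, 233) [ 0.463 -0.127  0.112] [ 0.474 -0.136  0.   ]
(308, 262) [ 0.376 -0.123  0.068] [ 0.377 -0.128  0.   ]
```

View pics/top0c.png

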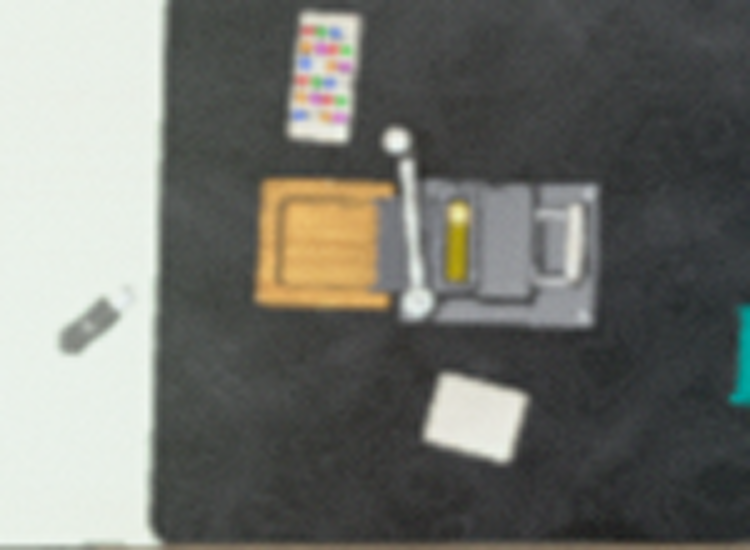

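View pics/sc0c.png

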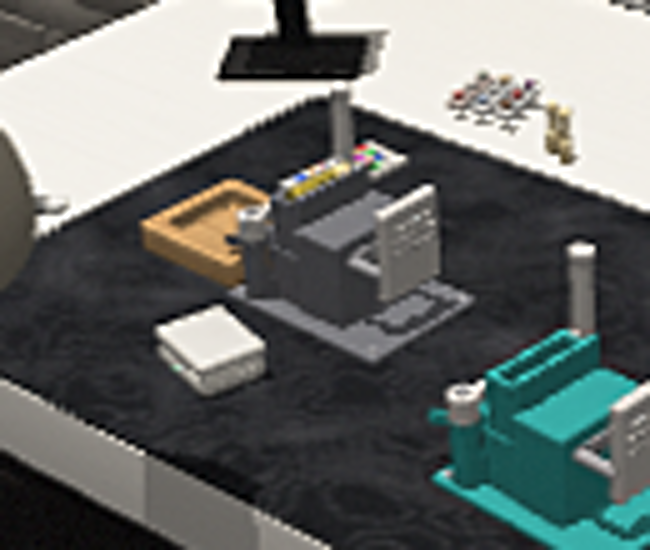

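Run:
```python
from h import *
d=dict(np.load("pics/top0.npz"))
f=lambda a,b,z: np.round(onplane(d,150+(a+.5)/5-.5,180+(b+.5)/5-.5,z),4)
print("handle top",f(396,140,.114),"pivot cap",f(418,301,.07))
print("foot -y corners",f(598,183,.004),f(593,326,.004))
print("cell ends",f(457,202,.084),f(457,284,.084))
print("plate top",f(575,203,.092),f(575,282,.092),"outer top edge",f(584,204,.092),f(581,281,.092))
C=cloud(d)
# plate top points
m=(abs(C[...,2]-.09)<.006)&(C[...,0]>.43)&(C[...,0]<.53)&(C[...,1]>-.03)&(C[...,1]<.05)
P=C[m];print("plate",P.min(0),P.max(0),P.mean(0),len(P))
m=(C[...,2]>.1)&(C[...,0]>.4)&(C[...,0]<.6)&(C[...,1]>.05)&(C[...,1]<.2);P=C[m];print("handle",P.mean(0),P.min(0),P.max(0),len(P))
# top cell
hsv=cv2.cvtColor(d["pixels"],cv2.COLOR_RGB2HSV)
print("hsv cell",hsv[228,241])
s=dict(np.load("pics/scene0.npz"));C=cloud(s)
g=lambda a,b:(170+(a+.5)/5-.5,180+(b+.5)/5-.5)
print("scene handle top",np.round(onplane(s,*g(340,90),.114),4),"plate top corners",np.round(onplane(s,*g(378,207),.092),4),np.round(onplane(s,*g(433,186),.092),4))
print("plate face depth",[np.round(C[int(g(a,b)[1]),int(g(a,b)[0])],4) for a,b in [(410,230),(395,240),(425,215),(410,260)]])
```

```text
handle top [0.5417 0.1224 0.114 ] pivot cap [0.446  0.1121 0.07  ]
foot -y corners [0.5299 0.     0.004 ] [0.4344 0.0032 0.004 ]
cell ends [0.5071 0.0872 0.084 ] [0.4555 0.0866 0.084 ]
plate top [0.5054 0.013  0.092 ] [0.4559 0.0128 0.092 ] outer top edge [0.5047 0.0074 0.092 ] [0.4565 0.0091 0.092 ]
plate [0.4589093  0.01155167 0.08565924] [0.50309236 0.01801607 0.0950333 ] [0.4815207  0.01484403 0.09189109] 42
handle [0.54186638 0.12310548 0.11175437] [0.53630836 0.11687471 0.10049603] [0.54753807 0.12844398 0.1177579 ] 18
hsv cell [ 26 224 174]
scene handle top [0.5373 0.1162 0.114 ] plate top corners [0.4656 0.0199 0.092 ] [0.5055 0.0109 0.092 ]
plate face depth [array([0.4758, 0.0065, 0.0782]), array([0.465 , 0.0092, 0.0752]), array([0.4903, 0.007 , 0.0819]), array([0.474 , 0.0062, 0.0583])]
```

```bash
cat >> h.py <<'E'
def go(p,yawdeg,s=None,tilt=None):
    "shift & rotvec in tool axes to TCP p, tool down, tool x at yawdeg"
    s=s or bot.sense(); q=s["tcp_rot"]; R0=R.from_quat([q[1],q[2],q[3],q[0]])
    a=np.radians(yawdeg); x=np.array([np.cos(a),np.sin(a),0]); z=np.array([0,0,-1.]); 
    R1=R.from_matrix(np.stack([x,np.cross(z,x),z],1))
    if tilt is not None: R1=tilt*R1
    return np.round(R0.inv().apply(np.array(p)-s["position"]),4),np.round((R0.inv()*R1).as_rotvec(),4)
def st():
    s=bot.sense(); q=s["tcp_rot"]; M=R.from_quat([q[1],q[2],q[3],q[0]]).as_matrix()
    print("t",round(s["time_s"],2),"p",np.round(s["position"],4),"yaw",round(np.degrees(np.arctan2(M[1,0],M[0,0])),1),"z",np.round(M[:,2],3),"F",np.round(s["force"],1),"w",round(s["gripper_width"],3),"q",np.round(s["q"],2))
E
python3 - <<'E'
from h import *
print(go([.54,.122,.21],-85))
E
```

```text
(array([-0.3965, -0.5385,  0.0212]), array([1.000e-04, 1.400e-03, 3.686e-01]))
```

```bash
python3 -m creep '[[[0.06,-0.397,-0.539,0.021,0,0.001,0.369],[0.06,-0.397,-0.539,0.021,0,0.001,0.369],[0.06,-0.397,-0.539,0.021,0,0.001,0.369],[0.06,-0.397,-0.539,0.021,0,0.001,0.369],[0.06,-0.397,-0.539,0.021,0,0.001,0.369],[0.06,-0.397,-0.539,0.021,0,0.001,0.369],[0.06,-0.397,-0.539,0.021,0,0.001,0.369],[0.06,-0.397,-0.539,0.021,0,0.001,0.369],[0.06,-0.397,-0.539,0.021,0,0.001,0.369],[0.06,-0.397,-0.539,0.021,0,0.001,0.369]]]' 40
python3 - <<'E'
from h import *
st(); print(go([.54,.122,.21],-85))
E
```

```text
time_s: 1.1
position: [0.4602, -0.0304, 0.2156]
tcp_rot: [0.0, 0.737, -0.676, 0.0]
force: [1.1, -1.2, -0.1]
gripper_width: 0.703
t 1.1 p [ 0.4602 -0.0304  0.2156] yaw -85.0 z [ 0.    -0.001 -1.   ] F [ 1.1 -1.2 -0.1] w 0.703 q [-0.15 -0.13  1.61 -0.    1.66  1.34]
(array([-0.1449, -0.0928,  0.0054]), array([-0.0002, -0.0012, -0.0003]))
```

```bash
python3 -m creep '[[[0.06,-0.145,-0.093,0.005,0,0,0],[0.06,-0.145,-0.093,0.005,0,0,0],[0.06,-0.145,-0.093,0.005,0,0,0],[0.06,-0.145,-0.093,0.005,0,0,0],[0.06,-0.145,-0.093,0.005,0,0,0],[0.06,-0.145,-0.093,0.005,0,0,0]]]'
python3 - <<'E'
from h import *
st(); d=save("wrist","pics/w1.png"); print(d["T_tool_cam"],d["K"]); save("scene","pics/scene1.png");st()
E
```

```text
time_s: 1.7
position: [0.5396, 0.1199, 0.21]
tcp_rot: [0.001, 0.737, -0.675, 0.0]
force: [0.0, -0.2, 0.2]
gripper_width: 0.704
t 1.7 p [0.5396 0.1199 0.21  ] yaw -85.0 z [-0.001 -0.002 -1.   ] F [ 0.  -0.2  0.2] w 0.704 q [ 0.15  0.14  1.35 -0.    1.65  1.64]
[[ 9.99998683e-01 -1.29532684e-03 -9.77790334e-04 -5.12821171e-04]
 [ 1.53127324e-03  9.52669162e-01  3.04005138e-01 -7.85863425e-02]
 [ 5.37724683e-04 -3.04006235e-01  9.52669890e-01 -1.43643527e-01]
 [ 0.00000000e+00  0.00000000e+00  0.00000000e+00  1.00000000e+00]] [[325.1922621    0.         277.04015098]
 [  0.         325.1922621  208.1031589 ]
 [  0.           0.           1.        ]]
t 1.8 p [0.5396 0.119  0.2106] yaw -85.1 z [ 0.    -0.001 -1.   ] F [ 0.2 -1.  -0.4] w 0.7 q [ 0.15  0.14  1.35 -0.    1.65  1.64]
```

View pics/w1.png

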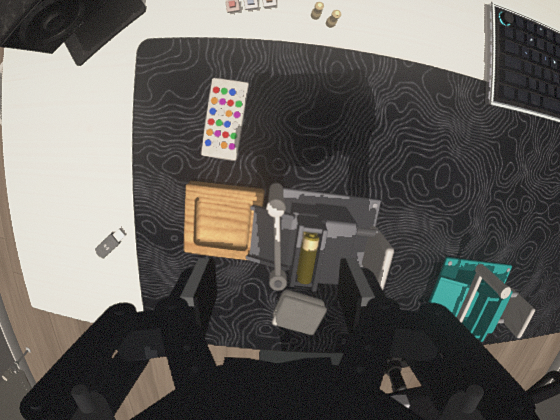

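```bash
cat >> h.py <<'E'
def wray(d,u,v,z,pos,quat):
    K=d["K"]; x=(u-K[0,2])/K[0,0]; y=(v-K[1,2])/K[1,1]; r=np.hypot(x,y)+1e-12
    ray=np.array([np.sin(r)*x/r,np.sin(r)*y/r,np.cos(r)]); T=d["T_tool_cam"]
    Rt=R.from_quat([quat[1],quat[2],quat[3],quat[0]])
    o=np.array(pos)+Rt.apply(T[:3,3]); w=Rt.apply(T[:3,:3]@ray); return o+w*(z-o[2])/w[2]
E
python3 - <<'E'
from h import *
d=dict(np.load("pics/w1.npz")); s=bot.sense(); p=[.5396,.1197,.2102]
for n,u,v,z in [("handle",275,206,.114),("pivot",278,283,.07),("platetopL",388,249,.092),("platetopR",384,292,.092)]: print(n,np.round(wray(d,u,v,z,p,s["tcp_rot"]),4))
im=cv2.cvtColor(d["pixels"],cv2.COLOR_RGB2BGR)[170:310,180:400]
cv2.imwrite("pics/w1c.png",cv2.resize(im,None,fx=3.5,fy=3.5,interpolation=cv2.INTER_CUBIC))
E
```

```text
handle [0.5431 0.1222 0.114 ]
pivot [0.4487 0.1117 0.07  ]
platetopL [0.5037 0.0144 0.092 ]
platetopR [0.457  0.0077 0.092 ]
```

View pics/w1c.png

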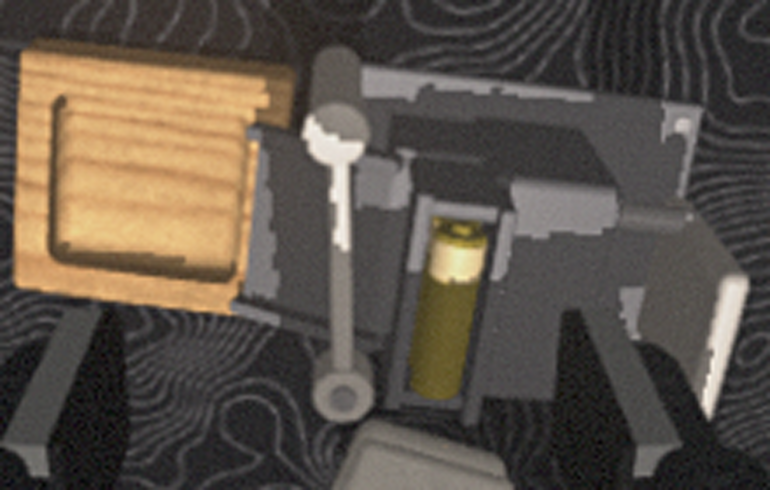

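Run:
```python
from h import *
print(go([.5425,.1225,.078],-85))
```

```text
(array([-0.0034, -0.0032,  0.1326]), array([ 0.0001, -0.0014, -0.0015]))
```

```bash
python3 -m creep '[[[0.06,-0.003,-0.003,0.03,0,0,0],[0.06,-0.003,-0.003,0.06,0,0,0],[0.06,-0.003,-0.003,0.09,0,0,0],[0.06,-0.003,-0.003,0.11,0,0,0],[0.06,-0.003,-0.003,0.132,0,0,0],[0.06,-0.003,-0.003,0.132,0,0,0],[0.06,-0.003,-0.003,0.132,0,0,0]]]' 40
python3 - <<'E'
from h import *
st(); save("wrist","pics/w2.png")
E
```

```text
time_s: 2.5
position: [0.5427, 0.1223, 0.0794]
tcp_rot: [0.0, 0.737, -0.676, 0.001]
force: [-0.7, 0.0, 0.4]
gripper_width: 0.703
t 2.5 p [0.5427 0.1223 0.0794] yaw -85.1 z [ 0.001 -0.001 -1.   ] F [-0.7  0.   0.4] w 0.703 q [ 0.16  0.24  1.5  -0.    1.4   1.64]
```

View pics/w2.png

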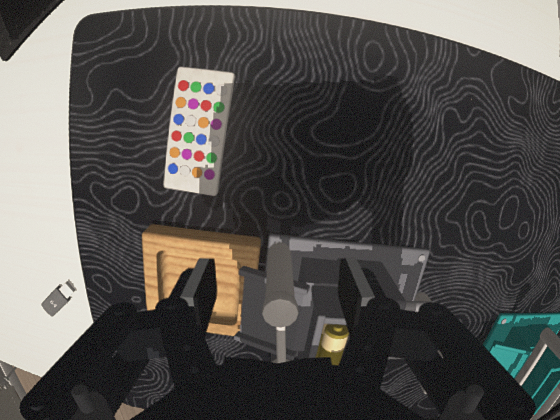

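```bash
python3 -m creep '[[[0.01,0,0,0,0,0,0],[0.01,0,0,0,0,0,0],[0.01,0,0,0,0,0,0],[0.01,0,0,0,0,0,0],[0.01,0,0,0,0,0,0],[0.01,0,0,0,0,0,0],[0.01,0,0,0,0,0,0]]]' 30
python3 - <<'E'
from h import *
st()
c=np.array([.446,.112]); s=bot.sense(); p=s["position"]; r=p[:2]-c; th0=np.degrees(np.arctan2(r[1],r[0])); rad=np.hypot(*r); print(th0,rad)
# arc rows in tool axes; end gate 90.5 frame => world 89
for k in range(0,84,6):
    th=np.radians(th0+k); P=[c[0]+rad*np.cos(th),c[1]+rad*np.sin(th),p[2]]
    print(k,*go(P,-85+k,s))
E
```

```text
time_s: 3.25
position: [0.543, 0.1231, 0.0793]
tcp_rot: [-0.0, 0.737, -0.676, 0.001]
force: [-0.1, -1.2, 5.1]
gripper_width: 0.154
t 3.25 p [0.543  0.1231 0.0793] yaw -85.0 z [ 0.002 -0.001 -1.   ] F [-0.1 -1.2  5.1] w 0.154 q [ 0.16  0.24  1.5  -0.    1.4   1.64]
6.504422920238308 0.09765408206721084
0 [0. 0. 0.] [-0.0014 -0.0011 -0.0005]
6 [-0.0102  0.0008 -0.    ] [-0.0014 -0.0012 -0.1052]
12 [-0.0202  0.0027 -0.    ] [-0.0013 -0.0013 -0.2099]
18 [-0.03    0.0056 -0.    ] [-0.0013 -0.0013 -0.3147]
24 [-0.0395  0.0095 -0.0001] [-0.0012 -0.0014 -0.4194]
30 [-0.0485  0.0144 -0.0001] [-0.0011 -0.0015 -0.5241]
36 [-0.0569  0.0202 -0.0001] [-0.001  -0.0015 -0.6288]
42 [-0.0646  0.0268 -0.0001] [-0.001  -0.0016 -0.7335]
48 [-0.0717  0.0342 -0.0001] [-0.0009 -0.0017 -0.8382]
54 [-0.0779  0.0424 -0.0001] [-8.00e-04 -1.70e-03 -9.43e-01]
60 [-0.0832  0.0511 -0.0002] [-7.0000e-04 -1.8000e-03 -1.0477e+00]
66 [-0.0876  0.0603 -0.0002] [-6.0000e-04 -1.8000e-03 -1.1524e+00]
72 [-0.091   0.0699 -0.0002] [-5.0000e-04 -1.9000e-03 -1.2571e+00]
78 [-0.0934  0.0799 -0.0002] [-5.0000e-04 -1.9000e-03 -1.3618e+00]
```

```bash
python3 -m creep '[[[0.01,-0.005,0.0002,0,0,0,-0.052],[0.01,-0.0102,0.0008,0,0,0,-0.105],[0.01,-0.0152,0.0017,0,0,0,-0.157],[0.01,-0.0202,0.0027,0,0,0,-0.21],[0.01,-0.0251,0.0041,0,0,0,-0.262],[0.01,-0.03,0.0056,0,0,0,-0.315],[0.01,-0.0348,0.0075,0,0,0,-0.367],[0.01,-0.0395,0.0095,0,0,0,-0.42],[0.01,-0.044,0.0119,0,0,0,-0.472],[0.01,-0.0485,0.0144,0,0,0,-0.524]]]'
python3 - <<'E'
from h import *
st()
c=np.array([.446,.112]); s=bot.sense(); p=s["position"]; r=p[:2]-c; th0=np.degrees(np.arctan2(r[1],r[0])); rad=np.hypot(*r); print(th0,rad)
q=s["tcp_rot"]; M=R.from_quat([q[1],q[2],q[3],q[0]]).as_matrix(); y0=np.degrees(np.arctan2(M[1,0],M[0,0]))
for k in range(0,60,6):
    th=np.radians(th0+k); P=[c[0]+.0975*np.cos(th),c[1]+.0975*np.sin(th),p[2]]
    print(k,th0+k,*go(P,y0+k,s))
E
```

```text
time_s: 4.25
position: [0.5241, 0.17, 0.0792]
tcp_rot: [0.001, 0.887, -0.461, 0.001]
force: [-3.1, -3.2, 7.5]
gripper_width: 0.153
t 4.25 p [0.5241 0.17   0.0792] yaw -54.9 z [ 0.001 -0.002 -1.   ] F [-3.1 -3.2  7.5] w 0.153 q [ 0.25  0.23  1.52 -0.    1.4   1.21]
36.62180743639358 0.09729955455087769
0 36.62180743639358 [-0.     -0.0002 -0.    ] [ 0.0004 -0.0017 -0.    ]
6 42.62180743639358 [-0.0102  0.0006 -0.    ] [ 0.0005 -0.0016 -0.1047]
12 48.62180743639358 [-0.0202  0.0025 -0.    ] [ 0.0006 -0.0016 -0.2094]
18 54.62180743639358 [-0.03    0.0054 -0.    ] [ 0.0007 -0.0016 -0.3142]
24 60.62180743639358 [-0.0394  0.0093 -0.0001] [ 0.0007 -0.0015 -0.4189]
30 66.62180743639358 [-0.0484  0.0141 -0.0001] [ 0.0008 -0.0015 -0.5236]
36 72.62180743639358 [-0.0568  0.0199 -0.0001] [ 0.0009 -0.0015 -0.6283]
42 78.62180743639358 [-0.0646  0.0266 -0.0001] [ 0.001  -0.0014 -0.733 ]
48 84.62180743639358 [-0.0716  0.034  -0.0001] [ 0.0011 -0.0014 -0.8378]
54 90.62180743639358 [-0.0778  0.0421 -0.0001] [ 0.0011 -0.0013 -0.9425]
```

```bash
python3 -m creep '[[[0.01,-0.0102,0.0006,0,0,0,-0.105],[0.01,-0.0202,0.0025,0,0,0,-0.21],[0.01,-0.03,0.0054,0,0,0,-0.314],[0.01,-0.0394,0.0093,0,0,0,-0.419],[0.01,-0.0484,0.0141,0,0,0,-0.524],[0.01,-0.0568,0.0199,0,0,0,-0.628],[0.01,-0.0646,0.0266,0,0,0,-0.733],[0.01,-0.0716,0.034,0,0,0,-0.838],[0.01,-0.0758,0.0394,0,0,0,-0.907],[0.01,-0.0758,0.0394,0,0,0,-0.907]]]'; python3 -m creep '[[[0.01,0,0,0,0,0,0],[0.01,0,0,0,0,0,0],[0.045,0,0,0,0,0,0],[0.045,0,0,0,0,0,0],[0.045,0,0,0,0,0,0],[0.045,0,0,0,0,0,0],[0.045,0,0,-0.05,0,0,0],[0.045,0,0,-0.1,0,0,0],[0.045,0,0,-0.14,0,0,0],[0.045,0,0,-0.14,0,0,0]]]';  python3 - <<'E'
from h import *
st(); d=save("top","pics/top2.png"); save("wrist","pics/w3.png")
im=cv2.cvtColor(d["pixels"],cv2.COLOR_RGB2BGR)[180:290,150:300]
cv2.imwrite("pics/top2c.png",cv2.resize(im,None,fx=5,fy=5,interpolation=cv2.INTER_CUBIC))
E
```

```text
time_s: 5.25
position: [0.4481, 0.2093, 0.0792]
tcp_rot: [0.001, 1.0, -0.025, 0.001]
force: [-1.6, -2.6, 6.3]
gripper_width: 0.152
time_s: 6.25
position: [0.4504, 0.2107, 0.2254]
tcp_rot: [-0.002, 1.0, -0.026, 0.006]
force: [0.6, 0.6, 0.5]
gripper_width: 0.528
t 6.25 p [0.4504 0.2107 0.2254] yaw -3.0 z [ 0.011  0.003 -1.   ] F [0.6 0.6 0.5] w 0.528 q [ 0.36 -0.03  1.5  -0.    1.66  0.42]
```

View pics/top2c.png

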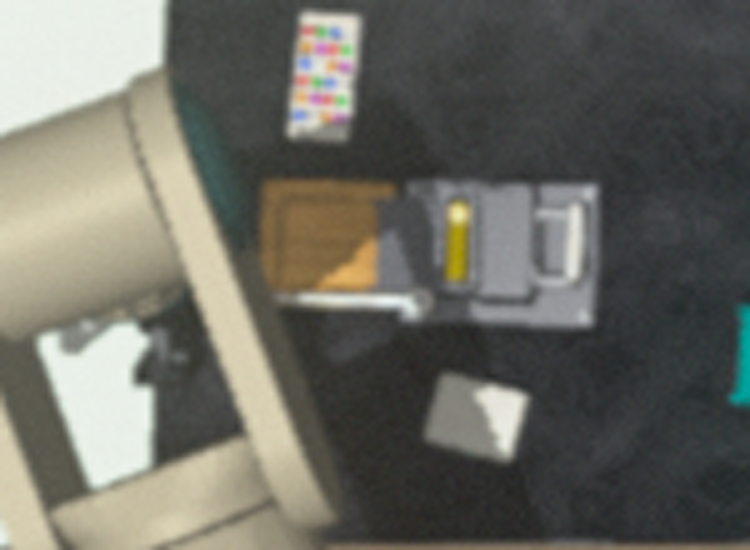

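View pics/w3.png

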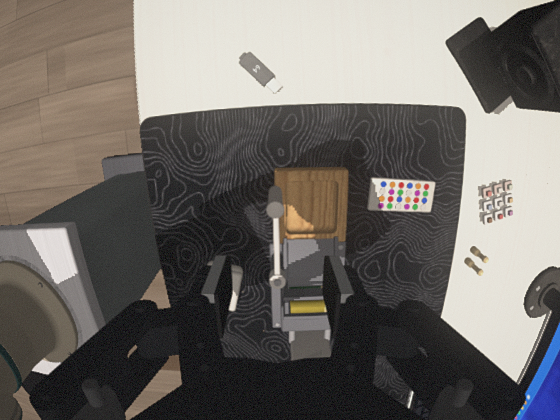

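Run:
```python
from h import *
print(go([.482,-.035,.215],-0.0))
```

```text
(array([0.0464, 0.2428, 0.0042]), array([ 0.0004, -0.0018, -0.0529]))
```

```bash
python3 -m creep '[[[0,0.046,0.243,0.004,0,0,-0.053],[0,0.046,0.243,0.004,0,0,-0.053],[0,0.046,0.243,0.004,0,0,-0.053],[0,0.046,0.243,0.004,0,0,-0.053],[0,0.046,0.243,0.004,0,0,-0.053],[0,0.046,0.243,0.004,0,0,-0.053],[0,0.046,0.243,0.004,0,0,-0.053],[0,0.046,0.243,0.004,0,0,-0.053],[0,0.046,0.243,0.004,0,0,-0.053],[0,0.046,0.243,0.004,0,0,-0.053]]]'
python3 - <<'E'
from h import *
st(); d=save("top","pics/top3.png"); save("wrist","pics/w4.png")
im=cv2.cvtColor(d["pixels"],cv2.COLOR_RGB2BGR)[180:290,150:300]
cv2.imwrite("pics/top3c.png",cv2.resize(im,None,fx=5,fy=5,interpolation=cv2.INTER_CUBIC))
print(go([.482,-.035,.068],0))
E
```

```text
time_s: 7.35
position: [0.4813, -0.0342, 0.2146]
tcp_rot: [0.0, 1.0, 0.001, 0.0]
force: [0.3, 0.2, 0.1]
gripper_width: -0.001
t 7.35 p [ 0.4813 -0.0342  0.2146] yaw 0.1 z [ 0.    -0.001 -1.   ] F [0.3 0.2 0.1] w -0.001 q [-0.15 -0.06  1.55 -0.    1.66 -0.15]
(array([0.0006, 0.0003, 0.1468]), array([ 0.001 , -0.0004,  0.0014]))
```

View pics/top3c.png

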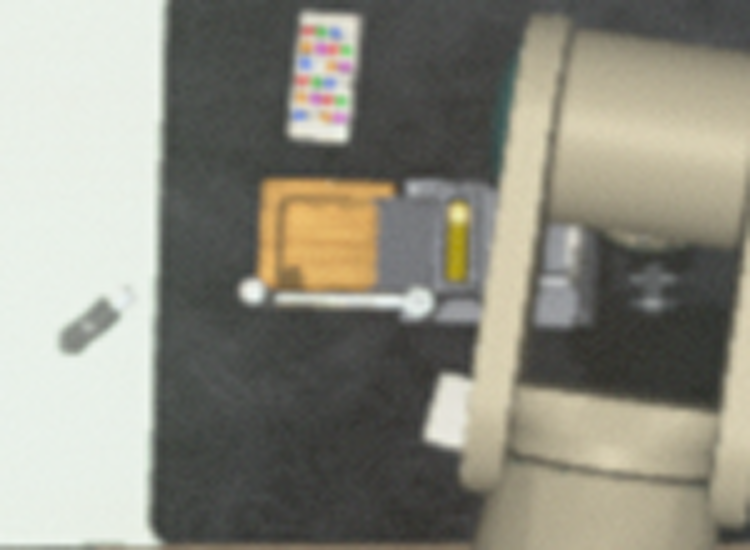

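View pics/w4.png

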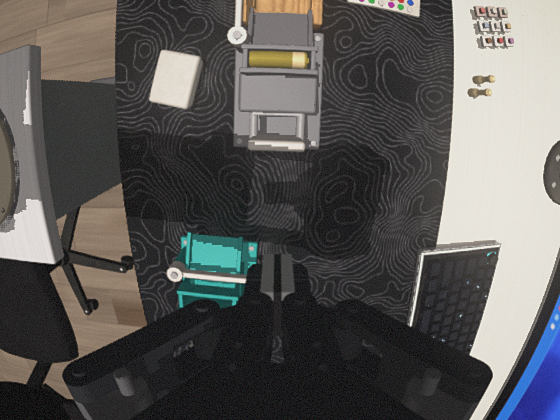

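```bash
python3 - <<'E'
from h import *
d=dict(np.load("pics/top3.npz"))
f=lambda a,b,z: onplane(d,150+(a+.5)/5-.5,180+(b+.5)/5-.5,z)
a=f(252,291,.114);b=f(418,301,.07);print(a,b,np.degrees(np.arctan2(a[1]-b[1],a[0]-b[0])))
E
python3 -m creep '[[[0,0.001,0,0.04,0,0,0],[0,0.001,0,0.08,0,0,0],[0,0.001,0,0.12,0,0,0],[0,0.001,0,0.147,0,0,0],[0,0.001,0,0.147,0,0,0],[0,0.001,0,0.147,0,0,0]]]' 40
python3 - <<'E'
from h import *
st()
E
```

```text
[0.4488935  0.20823848 0.114     ] [0.44603043 0.11214318 0.07      ] 88.29342865525243
time_s: 8.05
position: [0.4827, -0.0353, 0.0687]
tcp_rot: [0.001, 1.0, 0.0, 0.0]
force: [0.7, -0.6, 0.1]
gripper_width: 0.001
t 8.05 p [ 0.4827 -0.0353  0.0687] yaw 0.0 z [ 0.001 -0.001 -1.   ] F [ 0.7 -0.6  0.1] w 0.001 q [-0.15  0.06  1.73 -0.    1.35 -0.15]
```

```bash
python3 -m creep '[[[0,0,-0.01,0,0,0,0],[0,0,-0.02,0,0,0,0],[0,0,-0.03,0,0,0,0],[0,0,-0.033,0,0,0,0],[0,0,-0.036,0,0,0,0],[0,0,-0.036,0,0,0,0]]]'
python3 - <<'E'
from h import *
st(); d=save("scene","pics/s4.png")
im=cv2.cvtColor(d["pixels"],cv2.COLOR_RGB2BGR)[160:290,170:330]
cv2.imwrite("pics/s4c.png",cv2.resize(im,None,fx=5,fy=4.6,interpolation=cv2.INTER_CUBIC))
E
```

```text
time_s: 8.65
position: [0.4829, 0.0005, 0.0684]
tcp_rot: [0.001, 1.0, 0.0, 0.001]
force: [0.9, -4.1, 2.0]
gripper_width: 0.003
t 8.65 p [0.4829 0.0005 0.0684] yaw 0.0 z [ 0.002 -0.002 -1.   ] F [ 0.9 -4.1  2. ] w 0.003 q [-0.07  0.05  1.73 -0.    1.35 -0.07]
```

View pics/s4c.png

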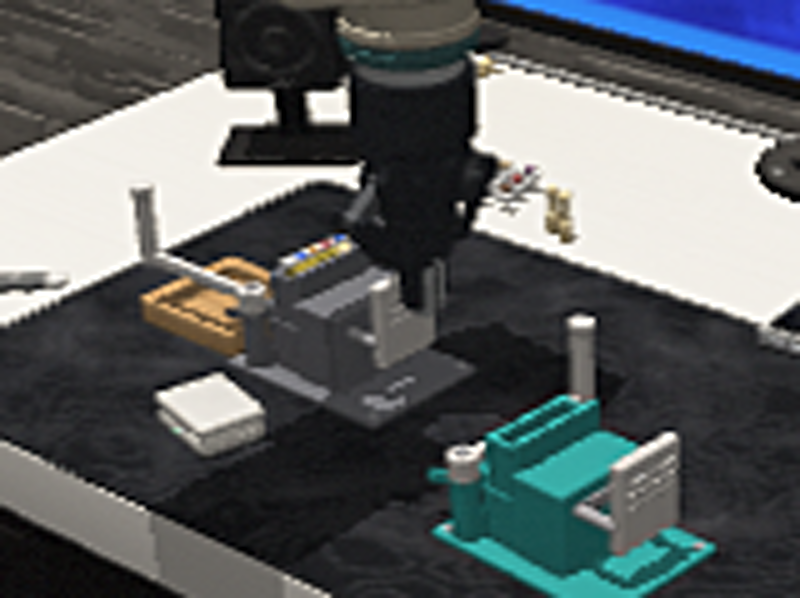

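```bash
python3 -m creep '[[[0,0,-0.004,0,0,0,0],[0,0,-0.008,0,0,0,0],[0,0,-0.012,0,0,0,0],[0,0,-0.016,0,0,0,0],[0,0,-0.018,0,0,0,0],[0,0,-0.018,0,0,0,0]]]'; python3 -c "
from h import *
st()"
```

```text
time_s: 9.3
position: [0.4832, 0.0174, 0.0682]
tcp_rot: [0.002, 1.0, -0.0, 0.001]
force: [4.3, -7.3, 2.9]
gripper_width: -0.005
t 9.3 p [0.4832 0.0174 0.0682] yaw -0.1 z [ 0.002 -0.003 -1.   ] F [ 4.3 -7.3  2.9] w -0.005 q [-0.04  0.06  1.73 -0.    1.35 -0.04]
```

```bash
python3 -m creep '[[[0,0,-0.002,0,0,0,0],[0,0,-0.003,0,0,0,0],[0,0,-0.004,0,0,0,0],[0,0,-0.004,0,0,0,0]]]'; python3 -c "
from h import *
st()"
```

```text
time_s: 9.7
position: [0.4833, 0.0188, 0.0683]
tcp_rot: [0.004, 1.0, -0.001, 0.001]
force: [2.6, -19.2, 3.1]
gripper_width: 0.001
t 9.7 p [0.4833 0.0188 0.0683] yaw -0.1 z [ 0.003 -0.008 -1.   ] F [  2.6 -19.2   3.1] w 0.001 q [-0.03  0.06  1.73 -0.01  1.35 -0.03]
```

Run:
```python
from h import *
d=save("top","pics/top5.png")
im=cv2.cvtColor(d["pixels"],cv2.COLOR_RGB2BGR)[180:290,150:300]
cv2.imwrite("pics/top5c.png",cv2.resize(im,None,fx=5,fy=5,interpolation=cv2.INTER_CUBIC))
d=save("scene","pics/s5.png")
im=cv2.cvtColor(d["pixels"],cv2.COLOR_RGB2BGR)[180:270,180:290]
cv2.imwrite("pics/s5c.png",cv2.resize(im,None,fx=6,fy=6,interpolation=cv2.INTER_CUBIC))
st()
```

```text
t 9.8 p [0.4833 0.0188 0.0683] yaw -0.1 z [ 0.002 -0.008 -1.   ] F [  2.9 -19.8   3.6] w -0.005 q [-0.03  0.06  1.73 -0.01  1.35 -0.03]
```

View pics/top5c.png

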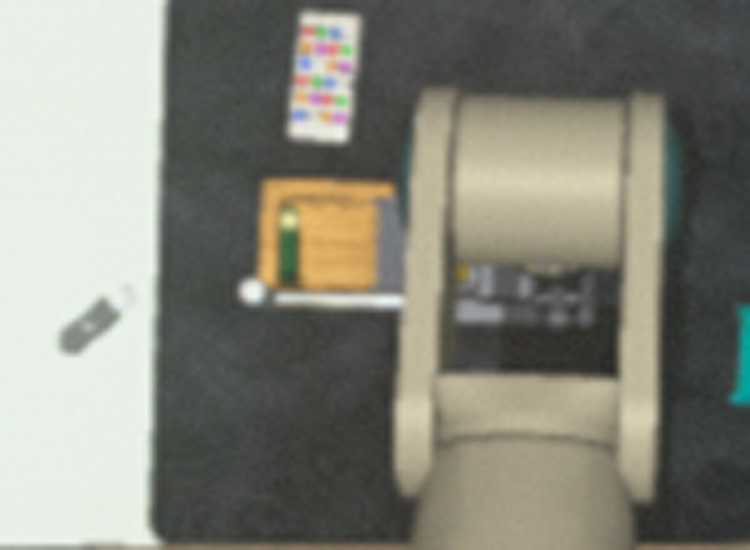

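View pics/s5c.png

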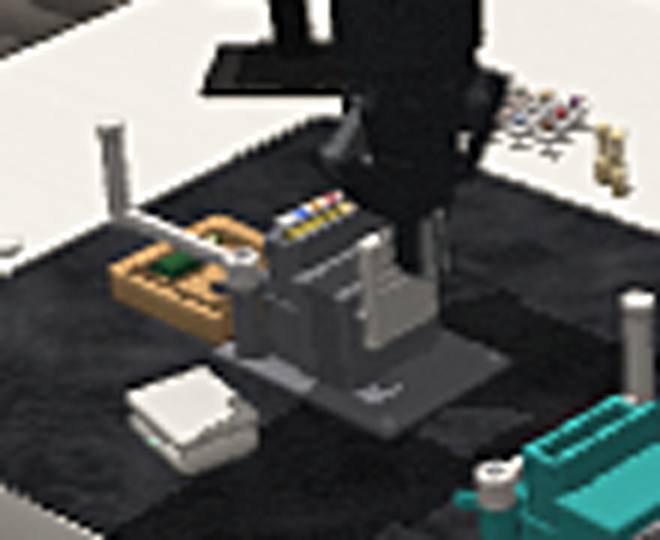

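```bash
python3 -m creep '[[[0,0,-0.001,0,0,0,0],[0,0,-0.0015,0,0,0,0],[0,0,-0.0015,0,0,0,0]]]'; python3 -m creep '[[[0,0,0.006,0,0,0,0],[0,0,0.012,0,0,0,0],[0,0,0.018,0,0,0,0],[0,0,0.024,0,0,0,0],[0,0,0.03,0,0,0,0],[0,0,0.05,0,0,0,0],[0,0,0.06,0,0,0,0],[0,0,0.06,-0.05,0,0,0],[0,0,0.06,-0.1,0,0,0],[0,0,0.06,-0.15,0,0,0]]]'; python3 -c "
from h import *
st(); print(go([.42,-.25,.26],-20))"
```

```text
time_s: 10.1
position: [0.4833, 0.0189, 0.0684]
tcp_rot: [0.005, 1.0, -0.002, 0.001]
force: [2.9, -26.1, 3.6]
gripper_width: 0.001
time_s: 11.1
position: [0.4816, -0.0355, 0.2189]
tcp_rot: [-0.0, 1.0, 0.0, -0.001]
force: [0.4, -0.5, 0.7]
gripper_width: 0.001
t 11.1 p [ 0.4816 -0.0355  0.2189] yaw 0.0 z [-0.002  0.    -1.   ] F [ 0.4 -0.5  0.7] w 0.001 q [-0.15 -0.06  1.54 -0.    1.67 -0.15]
(array([-0.0617,  0.2145, -0.041 ]), array([1.000e-04, 1.600e-03, 3.491e-01]))
```

Firm stop confirmed (26 N with only 0.1 mm more travel). Moving clear for a final check.

```bash
python3 -m creep '[[[0,-0.062,0.215,-0.04,0,0,0.35],[0,-0.062,0.215,-0.04,0,0,0.35],[0,-0.062,0.215,-0.04,0,0,0.35],[0,-0.062,0.215,-0.04,0,0,0.35],[0,-0.062,0.215,-0.04,0,0,0.35],[0,-0.062,0.215,-0.04,0,0,0.35],[0,-0.062,0.215,-0.04,0,0,0.35],[0,-0.062,0.215,-0.04,0,0,0.35],[0,-0.062,0.215,-0.04,0,0,0.35],[0,-0.062,0.215,-0.04,0,0,0.35]]]'
python3 - <<'E'
from h import *
st()
d=save("top","pics/top6.png")
im=cv2.cvtColor(d["pixels"],cv2.COLOR_RGB2BGR)[180:290,150:300]
cv2.imwrite("pics/top6c.png",cv2.resize(im,None,fx=5,fy=5,interpolation=cv2.INTER_CUBIC))
C=cloud(d)
m=(abs(C[...,2]-.09)<.006)&(C[...,0]>.43)&(C[...,0]<.53)&(C[...,1]>-.03)&(C[...,1]<.05)
P=C[m];print("plate",P.mean(0),len(P))
f=lambda a,b,z: onplane(d,150+(a+.5)/5-.5,180+(b+.5)/5-.5,z)
print("cell",f(290,245,.02)); print("magazine top cell depth",C[228:234,241].round(4).tolist())
d=save("scene","pics/s6.png")
im=cv2.cvtColor(d["pixels"],cv2.COLOR_RGB2BGR)[180:270,180:290]
cv2.imwrite("pics/s6c.png",cv2.resize(im,None,fx=6,fy=6,interpolation=cv2.INTER_CUBIC))
E
```

```text
time_s: 12.1
position: [0.4206, -0.2498, 0.2579]
tcp_rot: [0.0, 0.985, -0.173, 0.0]
force: [-0.4, -0.6, 0.1]
gripper_width: 0.003
t 12.1 p [ 0.4206 -0.2498  0.2579] yaw -20.0 z [ 0.    -0.001 -1.   ] F [-0.4 -0.6  0.1] w 0.003 q [-0.61 -0.05  1.46 -0.    1.74 -0.26]
plate [0.47967447 0.01477441 0.09152427] 41
cell [0.48685118 0.20147951 0.02      ]
magazine top cell depth [[0.4836, 0.0882, 0.0678], [0.4805, 0.0883, 0.0664], [0.477, 0.088, 0.0701], [0.4737, 0.0879, 0.0709], [0.4704, 0.0877, 0.0724], [0.4673, 0.0877, 0.0721]]
```

View pics/top6c.png

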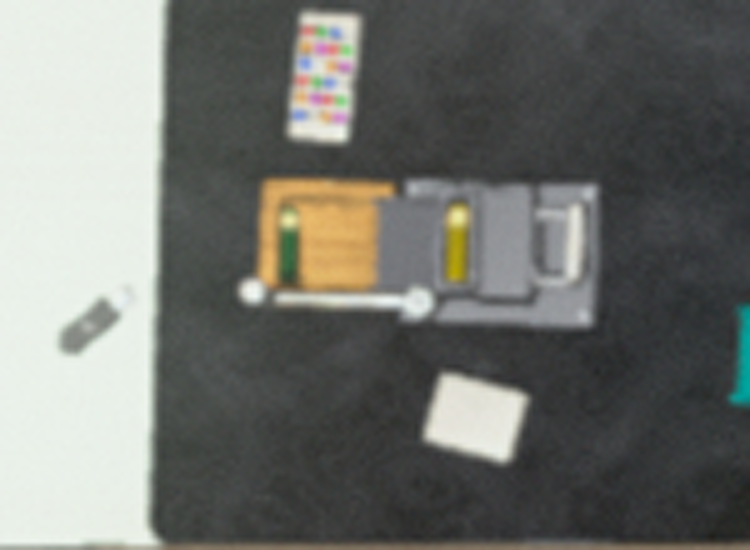

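View pics/s6c.png

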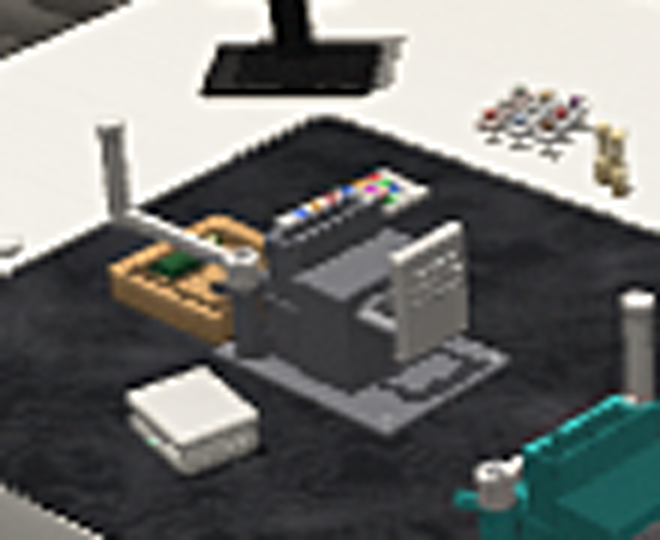

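```bash
python3 -c "
from h import *
print(bot.hand_in()); st()"
```

```text
the job is handed in; nothing more can be done
None
the job is handed in; nothing more can be done
```

The job is done and handed in at about 12 s on the robot's clock; `hand_in` gave no verdict.

- **Gate:** I gripped the gate handle and swung the arm round. After release it measured about 88° in the world frame, roughly 89–90° from the dispenser's +x, and it was still there in the last picture.
- **Plunger:** I pushed the thumb plate once with the shut fingers until it hit a firm stop. An extra 1.5 mm of command moved it only 0.1 mm and raised the force to 26 N, so I took it as fully home. After I backed off, the plate read y = 0.0148 m, the same as before the push.
- **Batteries:** One (green) battery lies in the tray, about 25 mm from its centre. In the magazine the top cell dropped by about one cell diameter, and the rest stayed inside.
- **Other things on the desk:** The remote, earbud case and USB stick look unmoved in the last top-camera picture. I did not re-check the mouse, but the arm did not work near it.
- **At hand-in:** The arm was clear of everything. No check failed or disagreed.

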